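# Peel the top sample tray off its clinging stack and show it over the notebook

## Robot

A 6-joint arm with a two-finger parallel gripper is mounted at the origin on a cart in front of the work surface, level with it; the furniture and walls round the work are solid. World frame = base frame: x ahead of the robot, y to its left, z up, the work surface at z = 0. Lengths are in m, angles in degrees, forces in N, time in s.
With the tool pointing down it reaches from about 0.25 to 0.725 m from the base axis. Payload 9.7 kg.
Tool frame: the origin (TCP) lies at the very end of the fingers, on their centre line; the grasp point (between the pads) lies grasp_offset behind it (grasp_offset is the distance from the TCP to the grasp point, in m); z points along the fingers, y is the line along which they close (so a half turn about z gives the same grasp; the last joint's range is limited). The gripper opens to 85 mm and grips with 20 to 120 N. Pads are 22 mm wide; open, the fingers measure 114 mm over their backs; the gripper's body (76 mm by 85 mm) begins 54 mm behind the grasp point. The pads swing forward as they close: fully open they stand 13 mm farther back than shut.
Start: joints at [65.145, 4.979, 10.078, 95.1, 0, 90], TCP at [0.231, 0.499, 0.231] pointing down, gripper open.
Joint ranges: [-179.16, 179.16], [-48.56, 103.87], [-65.8, 70.77], [-126.05, 130.52], [-82.76, 87.17], [-180, 180]. Speed limits (degrees/s): [127.2, 127.2, 147.25, 180, 180, 180].

## Interface

Orientations are given as [roll, pitch, yaw] about the fixed x, y, z axes, in that order (R = Rz(yaw) Ry(pitch) Rx(roll)).
In Python, from workcell import get_obs, camera, calibration, job_done, recognise, cut_out, mark_of, grasp_offset gives the robot as it stands.
- The arm moves only by the tool servo_tool, never from a script. Its argument "moves" is a list of rows, each a list of 3 entries, a list of its own where there are three numbers: the turn, a rotation vector about the tool's x, y, z in degrees, then the shift along the tool's x, y, z in m, then the opening in per cent of the stroke, from 0 (shut) to 100 (fully open). In form: [[[ax, ay, az], [x, y, z], claw], ...]. A call has 1 to 12 rows; each row shifts and turns the commanded pose from where the row before left it, along the tool's axes as they then stand; what a row does not reach is not made up. A row lasts 1/10 s, in which the tool goes at most 50 mm and 8.59 degrees, less where a joint would pass 70% of its speed; a pose out of reach is approached as far as the arm can. A call is refused whole if a number of a shift passes 0.05 or a number of a turn 8.59, either way. A call with a gripper value outside its range is refused whole. The fingers move at their own pace and stop on an object; "force" is the grip in N (left out, the last holds). Time passes only in rows, so rows that do not move let the fingers close. It gives the time, the measured TCP pose, the force, the opening and the grip force at its end, in the units of the state.
- get_obs(): the state, without advancing time (a new reading comes with each control period).
- camera(name): name is "scene" or "side" or "wrist"; returns (picture, depth): 400x640x3 uint8, red, green, blue; 400x640 float32, m along the optical axis (not along the pixel's ray), 0 where there is no reading.
- calibration(name): a dict with "camera_matrix" (3x3 intrinsics, pixels), "R" (3x3) and "t" (3): a world point X has camera coordinates R X + t. Camera axes: x right, y down, z forward; pixel columns grow to the right and rows downward; lengths in m; the calibration is good to about 2 mm. The wrist camera is an equidistant fisheye: a pixel r from the principal point sees the ray r / f radians off the axis. A picture is of the moment at which its call begins: read the wrist's pose just before it. calibration takes no time and is no camera call; for the wrist camera it gives the pose at the moment of the call.
- job_done(): hands the job in; it is judged then, once.
Trained networks look in the newest picture that a camera, given by its name, has taken for a name from the list of things; names that differ only in an ending like _2 or _b are one class to them, and where a whole thing is asked for, a point or a joint stands for the part that bears it (a point fixed in the world has none). Each returns a list of dicts, best first, with "score" (0 to 1); they miss things now and then, are a little off and sometimes report something else, mostly with a low value. They report only what shows in the picture. A call takes as long as a camera call. They do not tell look-alikes from the thing itself.
- recognise(name, camera): "xyz" ([x, y, z] in m, in the coordinates of the camera as it stood for that picture, good to about 4 mm: the middle of the surface that is visible of it).
- cut_out(name, camera): "mask" (400x640 bool, what is visible of it).
- mark_of(name, camera): "xyz" ([x, y, z] in m, in the coordinates of the camera as it stood for that picture, good to about 4 mm: a listed point, or the origin of a listed thing).
The state is a dict: "time": time; "q": joint angles; "qd": joint speeds; "joint_efforts": joint torques, N m; "ee_pos": TCP position; "tcp_rot": TCP orientation; "wrist_force": force on the tool from outside, world axes, zero at the start; "torque": the same for the moment, N m; "opening": finger opening in m; "grasp_force": force on a finger pad.
Only numpy, scipy, OpenCV 4.12 (cv2) and the standard library are available. Lean on these libraries where they do the work, as an engineer would, in place of code of your own. Each camera call takes 0.05 s, during which the arm holds its last target. There are 200 camera calls.

## Task

Take the steel hold-down off the stack of white sample trays by its red handle and hang it over the horizontal bar, one leg on each side, and let go of it. Then peel the top tray off the stack it clings to: grip its blue tab and raise that corner first, well clear, while the opposite corner is still down in the stack, and only then lift the tray away. Finish holding the tray by its tab, right way up, level and still, centred some 10 to 15 cm above the black notebook for inspection against the dark cover (do not put it down), leaving the notebook and the other things on the worktop where they are.

Things in the scene. Friction and masses are not known exactly. Their poses are not given: they have to be found in the camera images.
- hold_down: Loose steel strap, 0.2 kg: roof-shaped, 135 (x) x 26 (y) x 3 mm, halves falling 12 deg from the middle ridge; a leg straight down at each end, inner faces 64 mm from the middle, ends 66 mm below the origin; red handle on top. At first it lies across the top tray, legs outside the stack's long sides. Origin: underside of the ridge; z up. It hangs stably with the ridge on the bar.
- hold_down_grip (a point): Grip point in the red handle of the hold-down, 26 mm above the ridge's underside; the handle is an upright block 36 mm along the hold-down's x, 12 mm thick along its y (grip it across this), its top 15 mm above this point and the strap 23 mm below it. Axes as the hold-down's.
- rail: Fixed stand with a horizontal round steel bar, 180 mm long along its y and 12 mm thick, between two posts; bar axis 140 mm above the worktop. Origin on the worktop under the bar's middle. It stands to the left or to the right of the stack, the notebook on the other side.
- rail_mid (a point): Middle of the bar, on its axis. y along the bar, z up.
- stack: Fixed holder with the lower trays, 136 x 180 mm at its foot. Origin on the worktop under the middle; z up, y along the long side. Next tray's floor is 52.5 mm above the worktop, its rim 67 mm. Four springy grey pads in its corners cling to the top tray's sides, roughly 1.5 to 2.5 N of drag each; each lets go once its corner is about 14 mm up.
- tray: Top tray, loose, 60 g, white: 116 (x) x 160 (y) mm over its 2.5 mm thick rim, 22.5 mm deep; body below the rim 92 x 136 mm, corners cut at 45 deg by 14 mm. Origin: underside of the floor, centre; z up. It sits in the stack, axes parallel to the stack's, its origin 52.5 mm and its rim's top 75 mm above the worktop.
- tray_centre (a point): Centre of the top tray, 11 mm above its underside; axes as the tray's.
- tray_tab (a point): Grip point in the upright blue tab at the top tray's -x, +y corner: 49 mm to -x, 71 mm to +y of the tray's centre, 20 mm above the rim's top. The tab is a plate 32 mm tall (top 12 mm above this point), 6 mm thick, 26 mm long; its length runs along the diagonal midway between the tray's -x and +y, so grip it across that diagonal. Axes as the tray's.
- tray_far (a point): Opposite outer corner of the top tray's rim (+x, -y; 58 mm and 80 mm from the centre), at the rim's top, 22.5 mm above the underside; axes as the tray's.
- notebook: Black notebook lying flat and loose, 210 mm (x) x 153 mm (y) x 16 mm. Origin: centre of its underside; z up.
- notebook_top (a point): Centre of the notebook's upper cover, 16 mm above the worktop.
- calculator: Dark calculator lying flat behind the stack, 125 x 70 x 13 mm; bystander. Origin: centre of its underside.
- tape: Roll of brown tape lying flat behind the stack to its right, 94 x 92 x 48 mm; bystander. Origin: centre of its underside.
- beaker_1: Clear beaker at the back left, 75 x 72 x 93 mm; bystander. Origin: centre of its underside.
There are look-alikes about, which are no part of the job. Several things have the shape of the hold_down; the one meant has the colours described above.

How it is judged (in metres and radians):
On the way, in this order (a step that is already met when the one before it is completed fails the run):
1. the hold-down hangs on the bar, one leg on each side, let go (contact force between hold_down and rail above 0.4 N and contact force between hold_down and the fingers below 0.1 N and x of hold_down in the frame of rail_mid between -0.035 and 0.035 m and y of hold_down in the frame of rail_mid between -0.085 and 0.085 m and z of hold_down in the frame of rail_mid above -0.02 m and angle between the x axis of hold_down and the x axis of rail_mid, either way round below 0.6 rad and angle between hold_down's own z axis and vertical below 0.7 rad and linear speed of hold_down below 0.05 m/s), for 0.2 s.
2. the tab's corner of the top tray is up by 20 mm or more while the opposite corner is still within 7 mm of its seat (z of tray_tab in the frame of stack above 0.115 m and z of tray_far in the frame of stack below 0.082 m), for 0.1 s.
At the end, for the whole second after the job is handed in: Hold-down hangs free on the bar (ridge within 35 mm across, 85 mm along, square to it within 35 deg, tilt under 40 deg). Tray is in the fingers, still, level within 15 deg, centre within 70 mm of the notebook's centre and 70 to 250 mm above its cover, touching nothing else (all of step 1 and contact force between tray and the fingers above 0.5 N and angle between tray_centre's own z axis and vertical below 0.26 rad and horizontal distance between tray_centre and notebook_top below 0.07 m and z of tray_centre in the frame of notebook_top between 0.07 and 0.25 m and contact force between tray and stack below 0.1 N and contact force between tray and rail below 0.1 N and contact force between tray and notebook below 0.1 N and contact force between tray and hold_down below 0.1 N and linear speed of tray below 0.05 m/s); the arm keeps its last pose, push and grip.
It fails at once if the black notebook is shoved or knocked by more than 25 mm (distance of notebook from where it was at the start of the episode above 0.025 m).
It fails at once if the calculator is shoved or knocked by more than 25 mm (distance of calculator from where it was at the start of the episode above 0.025 m).
It fails at once if the roll of tape is shoved or knocked by more than 25 mm (distance of tape from where it was at the start of the episode above 0.025 m).
It fails at once if the beaker is shoved or knocked by more than 25 mm (distance of beaker_1 from where it was at the start of the episode above 0.025 m).
It also fails if it takes over 59 s, if anything falls off the work surface, if the arm or the gripper's body presses on something with over 40 N, if the wrist force passes 120 N, or if a joint passes its speed limit or range.

## Working session

There is one attempt and no reset: what is moved stays moved. The work goes in short steps, Python scripts to look and compute and a tool call to move; the robot and the scene stay as the last step left them, time stands still between calls to the robot, and variables do not carry over. Pictures are saved under pics/ and viewed, at most 10 in all, crops included, and the job is handed in when it is done.

Besides the shell and the picture viewer there is one more tool, called after "Call:" by a JSON object that holds its "fn" and its "kwargs", one argument or row to a line. servo_tool: Moves the arm, as the interface text tells. Its arguments: {"type":"object","properties":{"moves":{"type":"array"},"force":{"type":"number"}},"required":["moves"]}

```bash
mkdir -p pics; cat > h.py <<'E'
import numpy as np, cv2
from workcell import *
def w(c,p,cal=None):
    k=cal or calibration(c); return np.array(k["R"]).T@(np.array(p)-np.array(k["t"]))
def pix(c,X):
    k=calibration(c); p=np.array(k["R"])@np.array(X)+np.array(k["t"]); q=np.array(k["camera_matrix"])@p; return (q[:2]/q[2]).round(0)
E
python3 - <<'E'
from h import *
print(get_obs()["ee_pos"],get_obs()["tcp_rot"],grasp_offset, get_obs()["time"])
for c in ("scene","side"):
    im,d=camera(c); cv2.imwrite(f"pics/{c}0.png",im[...,::-1])
    for n in ("hold_down","hold_down_grip","rail","rail_mid","stack","tray_tab","tray_far","tray_centre","notebook_top"):
        for r in mark_of(n,c)[:4]: 
            X=w(c,r["xyz"]); print(c,n,round(r["score"],2),X.round(3),pix(c,X))
E
```

```text
[0.23109104 0.49881744 0.23057167] [-1.79920913e+02 -5.72287076e-04  1.55143090e+02] 0.0187 0.0
scene hold_down 0.66 [ 0.489 -0.019  0.086] [311. 212.]
scene hold_down_grip 0.74 [ 0.396 -0.206  0.094] [306. 273.]
scene hold_down_grip 0.67 [ 0.494 -0.017  0.112] [312. 202.]
scene hold_down_grip 0.16 [ 0.67  -0.125 -0.002] [395. 245.]
scene rail_mid 0.95 [ 0.541 -0.283  0.138] [392. 260.]
scene rail_mid 0.16 [0.665 0.02  0.001] [365. 212.]
scene stack 0.63 [ 0.493 -0.001  0.001] [310. 234.]
scene tray_tab 0.98 [0.432 0.069 0.094] [276. 196.]
scene tray_far 0.67 [ 0.551 -0.076  0.079] [345. 221.]
scene tray_centre 0.79 [0.491 0.006 0.061] [307. 214.]
scene tray_centre 0.49 [ 0.49  -0.017  0.114] [311. 202.]
scene notebook_top 0.85 [0.519 0.287 0.017] [279. 172.]
side hold_down 0.81 [ 0.405 -0.203  0.067] [378. 169.]
side hold_down 0.61 [ 0.495 -0.017  0.087] [341. 201.]
side hold_down_grip 0.82 [ 0.403 -0.205  0.093] [379. 161.]
side hold_down_grip 0.57 [ 0.49  -0.015  0.115] [343. 193.]
side hold_down_grip 0.38 [ 0.522  0.29  -0.001] [315. 323.]
side rail 0.97 [ 0.545 -0.276  0.   ] [330. 171.]
side rail_mid 0.75 [ 0.549 -0.282  0.139] [330. 130.]
side stack 0.64 [ 0.488  0.003 -0.003] [342. 234.]
side stack 0.53 [0.656 0.187 0.002] [262. 280.]
side tray_tab 0.6 [0.434 0.068 0.095] [364. 223.]
side tray_far 0.71 [ 0.553 -0.07   0.079] [320. 190.]
side tray_centre 0.63 [0.491 0.004 0.063] [342. 214.]
side notebook_top 0.6 [0.521 0.294 0.018] [316. 319.]
```

View pics/scene0.png

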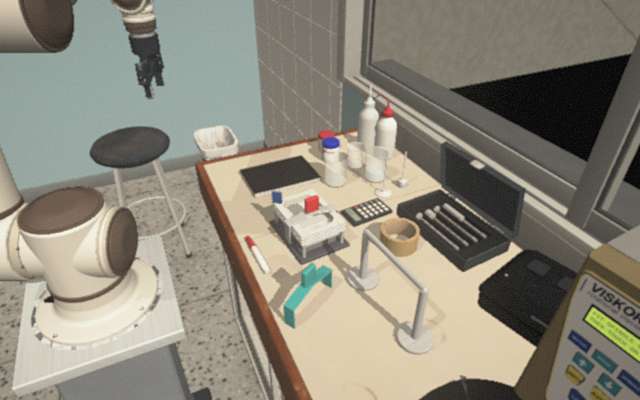

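View pics/side0.png

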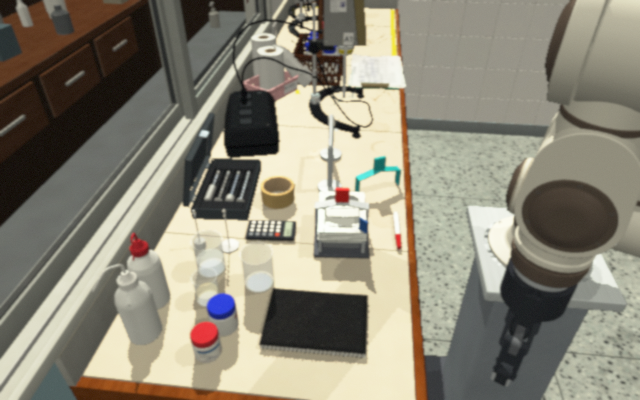

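```bash
python3 - <<'E'
from h import *
im=cv2.imread("pics/scene0.png"); a=cv2.resize(im[150:300,220:420],None,fx=4,fy=4,interpolation=2); cv2.imwrite("pics/crop.png",a)
# 3D clouds
for c in ("scene","side"):
    im,d=camera(c); k=calibration(c); K=np.array(k["camera_matrix"])
    v,u=np.mgrid[:400,:640]; P=np.stack([(u-K[0,2])/K[0,0]*d,(v-K[1,2])/K[1,1]*d,d],-1)
    X=(P-np.array(k["t"]))@np.array(k["R"]); np.savez(f"{c}.npz",X=X,im=im)
    h=cv2.cvtColor(im,cv2.COLOR_RGB2HSV)
    def rep(n,m):
        m=m&(d>0); Q=X[m]
        if len(Q)<5: return print(c,n,len(Q))
        r=cv2.minAreaRect(Q[:,:2].astype(np.float32)); print(c,n,len(Q),Q.mean(0).round(3),Q.min(0).round(3),Q.max(0).round(3),np.round(r[0],3),np.round(r[1],3),round(r[2],1))
    red=((h[...,0]<8)|(h[...,0]>172))&(h[...,1]>140)&(h[...,2]>60)
    blue=(abs(h[...,0].astype(int)-110)<14)&(h[...,1]>110)&(h[...,2]>50)
    near=lambda x,y,r:np.hypot(X[...,0]-x,X[...,1]-y)<r
    rep("red",red&near(.49,-.017,.05)); rep("red2",red&near(.4,-.205,.05)); rep("tab",blue&near(.433,.069,.03)&(X[...,2]>.08))
    rep("bar",near(.545,-.282,.075)&(X[...,2]>.138)&(X[...,2]<.152))
    rep("rim",near(.49,0,.115)&(abs(X[...,2]-.075)<.004))
    rep("note",near(.52,.29,.14)&(X[...,2]>.010)&(X[...,2]<.022))
    rep("strap",near(.49,-.017,.09)&(X[...,2]>.08)&(X[...,2]<.097)&~blue)
E
```

```text
scene red 171 [ 0.489 -0.023  0.113] [ 0.473 -0.027  0.092] [ 0.507 -0.015  0.131] [ 0.49  -0.022] [0.034 0.01 ] 8.4
scene red2 0
scene tab 2
scene bar 420 [ 0.541 -0.289  0.145] [ 0.531 -0.356  0.138] [ 0.552 -0.207  0.149] [ 0.542 -0.282] [0.013 0.15 ] 4.8
scene rim 815 [ 0.484 -0.008  0.076] [ 0.421 -0.083  0.071] [0.558 0.085 0.079] [0.488 0.001] [0.137 0.164] 4.2
scene note 1854 [0.515 0.282 0.014] [0.412 0.209 0.01 ] [0.625 0.365 0.018] [0.519 0.286] [0.212 0.156] 0.5
scene strap 281 [ 0.484 -0.021  0.086] [ 0.424 -0.035  0.08 ] [0.545 0.059 0.097] [ 0.475 -0.01 ] [0.082 0.129] 57.2
side red 167 [ 0.493 -0.011  0.113] [ 0.477 -0.02   0.093] [ 0.508 -0.006  0.13 ] [ 0.493 -0.013] [0.03  0.013] 4.3
side red2 0
side tab 49 [0.436 0.073 0.094] [0.43  0.066 0.08 ] [0.442 0.081 0.106] [0.436 0.073] [0.004 0.019] 51.1
side bar 109 [ 0.545 -0.279  0.145] [ 0.536 -0.357  0.14 ] [ 0.555 -0.208  0.15 ] [ 0.545 -0.282] [0.011 0.149] 5.2
side rim 709 [0.495 0.015 0.075] [ 0.424 -0.083  0.071] [0.56  0.088 0.079] [0.49  0.006] [0.135 0.167] 4.8
side note 5846 [0.52  0.293 0.013] [0.415 0.204 0.01 ] [0.642 0.369 0.022] [0.528 0.286] [0.226 0.165] 0.5
side strap 235 [ 0.491 -0.013  0.085] [ 0.427 -0.032  0.08 ] [0.547 0.004 0.096] [ 0.488 -0.016] [0.121 0.03 ] 4.2
```

Scene picture: the red-handled strap lies on the stack at (312,203), with the blue tab at (276,197), the bar at (392,260) and the notebook at (279,174).

Candidates for the hold-down: the red handle on a steel strap at (312,203), and the teal look-alike at (306,280). The red lids (326,137) and the red-capped bottle (387,115) are not that shape. I choose (312,203) and check it in a crop.

View pics/crop.png

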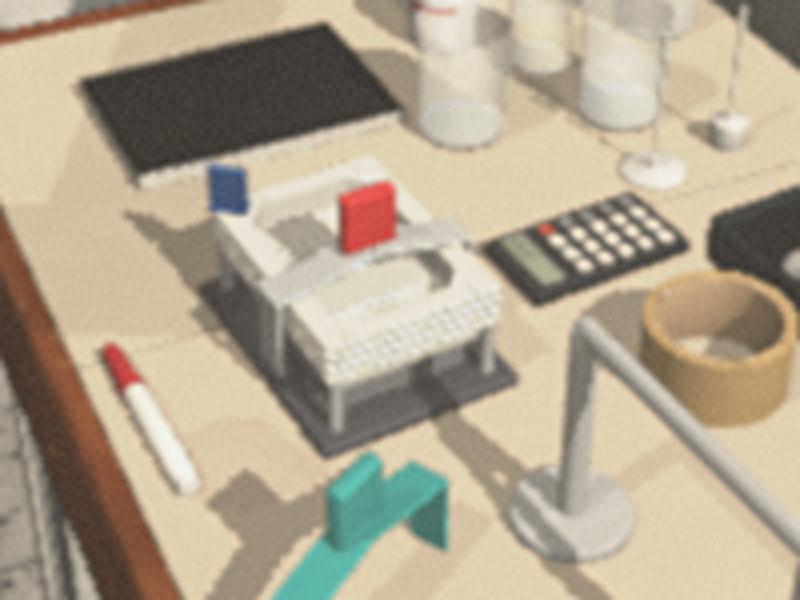

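Call:
{"fn": "servo_tool", "kwargs": {
  "moves": [
    [[0,0,8.5],[0,0,0],100],
    [[0,0,8.5],[0,0,0],100],
    [[0,0,8.5],[0,0,0],100],
    [[0,0,8.5],[0,0,0],100],
    [[0,0,8.5],[0,0,0],100],
    [[0,0,8.5],[0,0,0],100],
    [[0,0,8.5],[0,0,0],100],
    [[0,0,8.5],[0,0,0],100],
    [[0,0,8.5],[0,0,0],100],
    [[0,0,8.5],[0,0,0],100],
    [[0,0,8.5],[0,0,0],100],
    [[0,0,8.5],[0,0,0],100]
  ]
}}

```text
time: 2.3
ee_pos: [0.2782, 0.4716, 0.2312]
tcp_rot: [-177.5, 0.2, 58.3]
wrist_force: [1.1, -0.0, -0.4]
opening: 0.0858
grasp_force: 0.0
```

The crop confirms the choice: a red block on the steel strap across the stack, at crop (367,217). The teal one at (370,500) is the look-alike. I next write a planner helper that gives the move numbers.

```bash
cat >> h.py <<'E'
from scipy.spatial.transform import Rotation as Ro
def plan(pos,rpy,grasp=True):
    "print tool-frame shift to put grasp point at pos with orientation rpy; shift first in present axes, then turn about the TCP"
    o=get_obs(); R=Ro.from_euler('xyz',o["tcp_rot"],degrees=True); T=Ro.from_euler('xyz',rpy,degrees=True)
    tcp=np.array(pos)+(T.as_matrix()[:,2]*grasp_offset if grasp else 0)
    s=R.inv().apply(tcp-o["ee_pos"]); v=(R.inv()*T).as_rotvec(degrees=True)
    print("t",o["time"],"tcp",np.round(o["ee_pos"],4),np.round(o["tcp_rot"],2),"open",round(o["opening"],4),"F",np.round(o["wrist_force"],1),"q",np.round(o["q"],0)); print("shift(now axes)",s.round(4),"shift(target axes)",T.inv().apply(tcp-o["ee_pos"]).round(4),"turn",v.round(2))
E
python3 - <<'E'
from h import *
plan([.4915,-.017,.2],[180,0,5])
E
```

```text
t 2.3 tcp [0.2782 0.4716 0.2312] [-1.7753e+02  1.5000e-01  5.8340e+01] open 0.0858 F [ 1.1 -0.  -0.4] q [ 58.   5.  10.  95.   2. 180.]
shift(now axes) [-0.3038  0.4398  0.0317] shift(target axes) [0.1699 0.5054 0.0499] turn [-2.22  1.29 53.32]
```

Call:
{"fn": "servo_tool", "kwargs": {
  "moves": [
    [[0,0,0],[-0.0276,0.04,0.002],100],
    [[0,0,0],[-0.0276,0.04,0.002],100],
    [[0,0,0],[-0.0276,0.04,0.002],100],
    [[0,0,0],[-0.0276,0.04,0.002],100],
    [[0,0,0],[-0.0276,0.04,0.002],100],
    [[0,0,0],[-0.0276,0.04,0.002],100],
    [[0,0,0],[-0.0276,0.04,0.002],100],
    [[0,0,0],[-0.0276,0.04,0.002],100],
    [[0,0,0],[-0.0276,0.04,0.002],100],
    [[0,0,0],[-0.0276,0.04,0.002],100],
    [[0,0,0],[-0.0276,0.04,0.002],100]
  ]
}}

```text
time: 3.4
ee_pos: [0.4918, -0.0211, 0.1918]
tcp_rot: [-177.6, 0.1, 58.1]
wrist_force: [1.0, 0.9, -0.4]
opening: 0.0856
grasp_force: 0.0
```

Call:
{"fn": "servo_tool", "kwargs": {
  "moves": [
    [[-0.3,0.2,7.5],[0,0,0],100],
    [[-0.3,0.2,7.5],[0,0,0],100],
    [[-0.3,0.2,7.5],[0,0,0],100],
    [[-0.3,0.2,7.5],[0,0,0],100],
    [[-0.3,0.2,7.5],[0,0,0],100],
    [[-0.3,0.2,7.5],[0,0,0],100],
    [[-0.3,0.2,7.5],[0,0,0],100],
    [[0,0,0],[0,0,0],100],
    [[0,0,0],[0,0,0],100]
  ]
}}

```text
time: 4.3
ee_pos: [0.4914, -0.019, 0.1917]
tcp_rot: [-179.9, -0.1, 5.8]
wrist_force: [-0.5, 0.2, -0.2]
opening: 0.0852
grasp_force: 0.0
```

```bash
python3 - <<'E'
from h import *
plan([.4915,-.017,.2],[180,0,5])
plan([.4915,-.017,.113],[180,0,5])
im,d=camera("wrist"); cv2.imwrite("pics/w1.png",im[...,::-1])
for n in ("hold_down_grip","hold_down","tray_tab"):
    for r in mark_of(n,"wrist")[:2]: print(n,round(r["score"],2),w("wrist",r["xyz"]).round(3))
E
```

```text
t 4.3 tcp [ 0.4914 -0.019   0.1917] [-1.7988e+02 -9.0000e-02  5.8100e+00] open 0.0852 F [-0.5  0.2 -0.2] q [ -2.  -4.  -3.  91.   0. 172.]
shift(now axes) [ 0.0003 -0.0019  0.0104] shift(target axes) [ 0.0003 -0.002   0.0104] turn [-0.12 -0.09  0.81]
t 4.3 tcp [ 0.4914 -0.019   0.1917] [-1.7988e+02 -9.0000e-02  5.8100e+00] open 0.0852 F [-0.5  0.2 -0.2] q [ -2.  -4.  -3.  91.   0. 172.]
shift(now axes) [ 0.0002 -0.0018  0.0974] shift(target axes) [ 0.0003 -0.002   0.0974] turn [-0.12 -0.09  0.81]
hold_down_grip 0.71 [ 0.402 -0.206  0.092]
hold_down_grip 0.67 [ 0.492 -0.02   0.112]
hold_down 0.97 [ 0.489 -0.014  0.089]
hold_down 0.81 [ 0.4   -0.203  0.068]
tray_tab 0.93 [0.435 0.071 0.095]
```

Call:
{"fn": "servo_tool", "kwargs": {
  "moves": [
    [[0,0,0],[0,-0.0015,0.03],100],
    [[0,0,0],[0,0,0.03],100],
    [[0,0,0],[0,0,0.02],70],
    [[0,0,0],[0,0,0.016],40],
    [[0,0,0],[0,0,0],0],
    [[0,0,0],[0,0,0],0],
    [[0,0,0],[0,0,0],0],
    [[0,0,0],[0,0,0],0],
    [[0,0,0],[0,0,0],0],
    [[0,0,0],[0,0,0],0]
  ],
  "force": 70
}}

```text
time: 5.5
ee_pos: [0.4921, -0.0173, 0.097]
tcp_rot: [-179.9, -0.2, 5.6]
wrist_force: [-0.1, -0.1, 5.7]
opening: 0.0109
grasp_force: 70.0
```

Call:
{"fn": "servo_tool", "kwargs": {
  "moves": [
    [[0,0,0],[0,0,-0.02],0],
    [[0,0,0],[0,0,-0.04],0],
    [[0,0,0],[0,0,-0.045],0],
    [[0,0,0],[0,0,-0.045],0],
    [[0,0,0],[0,0,-0.025],0],
    [[0,0,0],[0.004,0.04,0],0],
    [[0,0,0],[0.005,0.05,0],0],
    [[0,0,0],[0.005,0.05,0],0],
    [[0,0,0],[0.005,0.05,0],0],
    [[0,0,0],[0.004,0.045,0],0],
    [[0,0,0],[0.003,0.033,0],0],
    [[0,0,0],[0,0,0],0]
  ]
}}

```text
time: 6.7
ee_pos: [0.5429, -0.285, 0.2682]
tcp_rot: [-179.9, 0.0, 5.4]
wrist_force: [0.3, 0.3, -1.8]
opening: 0.0109
grasp_force: 69.4
```

```bash
python3 - <<'E'
from h import *
plan([.544,-.282,.172],[180,0,5])
for c in ("scene","side"):
    im,d=camera(c)
    cv2.imwrite(f"pics/{c}1.png",cv2.resize(im[...,::-1][60:340,220:520],None,fx=2,fy=2))
    for n in ("hold_down","hold_down_grip","rail_mid"):
        for r in mark_of(n,c)[:2]: print(c,n,round(r["score"],2),w(c,r["xyz"]).round(3))
E
```

```text
t 6.7 tcp [ 0.5429 -0.285   0.2682] [-1.7985e+02  3.0000e-02  5.3800e+00] open 0.0109 F [ 0.3  0.3 -1.8] q [-28.  15.  26. 101.   0. 147.]
shift(now axes) [ 0.0014 -0.0026  0.1149] shift(target axes) [ 0.0013 -0.0029  0.1149] turn [-0.15  0.03  0.38]
scene hold_down 0.96 [ 0.399 -0.207  0.07 ]
scene hold_down 0.73 [ 0.537 -0.287  0.258]
scene hold_down_grip 0.8 [ 0.54  -0.284  0.285]
scene hold_down_grip 0.79 [ 0.398 -0.208  0.089]
scene rail_mid 0.84 [ 0.541 -0.284  0.14 ]
side hold_down 0.93 [ 0.403 -0.199  0.063]
side hold_down 0.68 [ 0.543 -0.278  0.26 ]
side hold_down_grip 0.63 [ 0.543 -0.276  0.286]
side hold_down_grip 0.62 [ 0.404 -0.209  0.093]
side rail_mid 0.71 [ 0.487  0.005 -0.   ]
side rail_mid 0.68 [ 0.549 -0.282  0.141]
```

View pics/scene1.png

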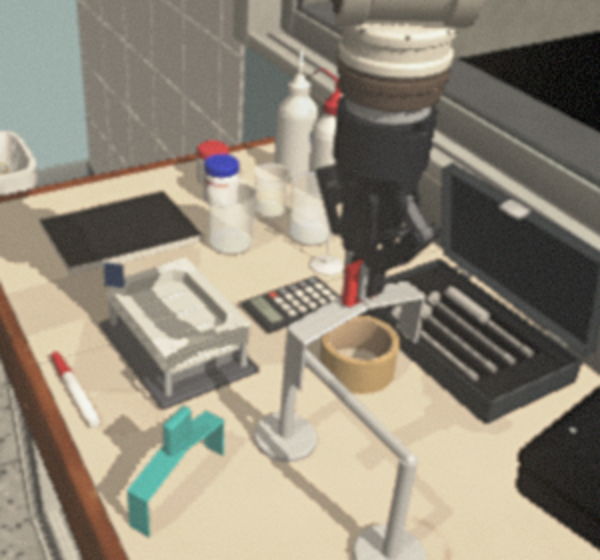

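The strap is held level above the bar, with the red handle at crop (352,283), and the tray is still on the stack at (175,310). I lower it onto the bar.

Call:
{"fn": "servo_tool", "kwargs": {
  "moves": [
    [[0,0,0],[0.001,-0.002,0.03],0],
    [[0,0,0],[0,0,0.03],0],
    [[0,0,0],[0,0,0.03],0],
    [[0,0,0],[0,0,0.014],0],
    [[0,0,0],[0,0,0.006],0],
    [[0,0,0],[0,0,0.002],0],
    [[0,0,0],[0,0,0.001],0],
    [[0,0,0],[0,0,0],0]
  ]
}}

```text
time: 7.9
ee_pos: [0.5444, -0.279, 0.1585]
tcp_rot: [-179.9, -0.2, 5.6]
wrist_force: [0.1, -0.3, -1.4]
opening: 0.0108
grasp_force: 69.3
```

Call:
{"fn": "servo_tool", "kwargs": {
  "moves": [
    [[0,0,0],[0,0,0.002],0],
    [[0,0,0],[0,0,0.001],0],
    [[0,0,0],[0,0,0],0]
  ]
}}

```text
time: 8.2
ee_pos: [0.5444, -0.2791, 0.156]
tcp_rot: [-180.0, -0.2, 5.6]
wrist_force: [-1.4, 0.9, 6.0]
opening: 0.0108
grasp_force: 70.8
```

Contact is made (+6 N), so I release.

Call:
{"fn": "servo_tool", "kwargs": {
  "moves": [
    [[0,0,0],[0,0,0],30],
    [[0,0,0],[0,0,0],60],
    [[0,0,0],[0,0,0],90],
    [[0,0,0],[0,0,0],90],
    [[0,0,0],[0,0,0],90],
    [[0,0,0],[0,0,0],90],
    [[0,0,0],[0,0,-0.02],90],
    [[0,0,0],[0,0,-0.04],90],
    [[0,0,0],[0,0,-0.04],90],
    [[0,0,0],[0,0,0],90]
  ]
}}

```text
time: 9.2
ee_pos: [0.5449, -0.2796, 0.2603]
tcp_rot: [179.9, -0.5, 5.6]
wrist_force: [1.2, -1.2, 0.5]
opening: 0.077
grasp_force: 0.0
```

```bash
python3 - <<'E'
from h import *
plan([.4355,.0705,.17],[180,0,139.5])
im,d=camera("scene")
cv2.imwrite("pics/scene2.png",cv2.resize(im[...,::-1][60:340,220:520],None,fx=2,fy=2))
for n in ("hold_down","hold_down_grip"):
    for r in mark_of(n,"scene")[:2]: print(n,round(r["score"],2),w("scene",r["xyz"]).round(3))
E
```

```text
t 9.2 tcp [ 0.5449 -0.2796  0.2603] [179.86  -0.49   5.59] open 0.077 F [ 1.2 -1.2  0.5] q [-27.  14.  24.  99.   0. 147.]
shift(now axes) [-0.0757 -0.3593  0.1075] shift(target axes) [0.3106 0.1952 0.109 ] turn [ 6.5000e-01 -8.0000e-02 -1.3391e+02]
hold_down 0.65 [ 0.397 -0.21   0.068]
hold_down 0.59 [ 0.542 -0.281  0.145]
hold_down_grip 0.75 [ 0.398 -0.211  0.092]
hold_down_grip 0.62 [ 0.544 -0.279  0.171]
```

View pics/scene2.png

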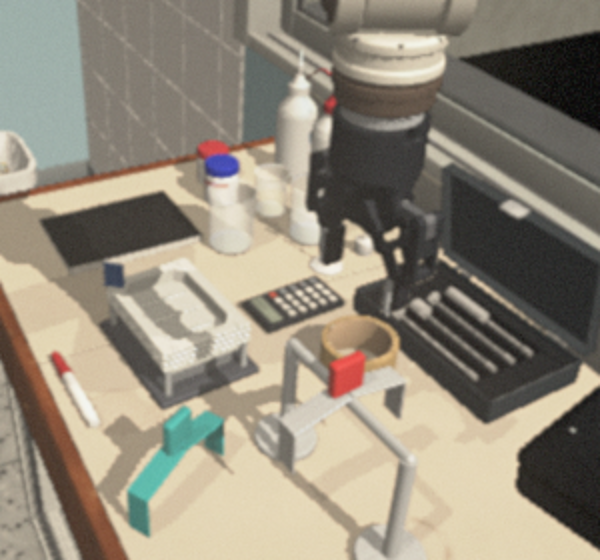

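The hold-down hangs on the bar at crop (345,385), one leg on each side. The next reach is to the blue tab at (115,273).

Call:
{"fn": "servo_tool", "kwargs": {
  "moves": [
    [[0,0,0],[-0.0084,-0.04,0],90],
    [[0,0,0],[-0.0084,-0.04,0],90],
    [[0,0,0],[-0.0084,-0.04,0],90],
    [[0,0,0],[-0.0084,-0.04,0],90],
    [[0,0,0],[-0.0084,-0.04,0],90],
    [[0,0,0],[-0.0084,-0.04,0],90],
    [[0,0,0],[-0.0084,-0.04,0],90],
    [[0,0,0],[-0.0084,-0.04,0],90],
    [[0,0,0],[-0.0084,-0.04,0],90]
  ]
}}

```text
time: 10.25
ee_pos: [0.434, 0.0576, 0.2534]
tcp_rot: [-179.1, 0.0, 7.0]
wrist_force: [0.4, -0.3, -0.8]
opening: 0.077
grasp_force: 0.0
```

Call:
{"fn": "servo_tool", "kwargs": {
  "moves": [
    [[0,0,-8.4],[0,0,0],80],
    [[0,0,-8.4],[0,0,0],80],
    [[0,0,-8.4],[0,0,0],80],
    [[0,0,-8.4],[0,0,0],80],
    [[0,0,-8.4],[0,0,0],80],
    [[0,0,-8.4],[0,0,0],80],
    [[0,0,-8.4],[0,0,0],80],
    [[0,0,-8.4],[0,0,0],80]
  ]
}}

```text
time: 11.05
ee_pos: [0.4349, 0.0553, 0.2533]
tcp_rot: [-179.6, -0.7, 74.3]
wrist_force: [0.1, 0.2, -0.1]
opening: 0.0684
grasp_force: 0.0
```

Call:
{"fn": "servo_tool", "kwargs": {
  "moves": [
    [[0,0,-8.4],[0,0,0],50],
    [[0,0,-8.4],[0,0,0],50],
    [[0,0,-8.4],[0,0,0],50],
    [[0,0,-8.4],[0,0,0],50],
    [[0,0,-8.4],[0,0,0],50],
    [[0,0,-8.4],[0,0,0],50],
    [[0,0,-8.4],[0,0,0],50],
    [[0,0,-8.4],[0,0,0.05],50],
    [[0,0,0],[0,0,0.01],50],
    [[0,0,0],[0,0,0],50]
  ]
}}

```text
time: 12.05
ee_pos: [0.434, 0.0561, 0.1928]
tcp_rot: [179.6, -0.7, 140.9]
wrist_force: [0.6, -0.1, 0.7]
opening: 0.0428
grasp_force: 0.0
```

```bash
python3 - <<'E'
from h import *
im,d=camera("wrist"); cv2.imwrite("pics/w2.png",im[...,::-1])
for c in ("wrist","side"):
    if c=="side": camera(c)
    for n in ("tray_tab","tray_far","tray_centre"):
        for r in mark_of(n,c)[:1]: print(c,n,round(r["score"],2),w(c,r["xyz"]).round(4))
plan([.4355,.0705,.097],[180,0,139.5])
E
```

```text
wrist tray_tab 0.86 [0.4394 0.0741 0.1   ]
wrist tray_far 0.74 [ 0.5549 -0.0761  0.0792]
wrist tray_centre 0.63 [0.4967 0.0036 0.0672]
side tray_tab 0.43 [0.5229 0.2911 0.0201]
side tray_far 0.94 [ 0.5523 -0.07    0.0792]
side tray_centre 0.76 [0.4885 0.0057 0.0665]
t 12.45 tcp [0.4358 0.0563 0.1957] [179.3   -0.47 141.13] open 0.0426 F [ 0.6  0.3 -0.4] q [  7. -11.  -9.  92.   1.  46.]
shift(now axes) [0.0082 0.0094 0.1176] shift(target axes) [0.0095 0.0106 0.1174] turn [ 0.69 -0.48  1.63]
```

View pics/w2.png

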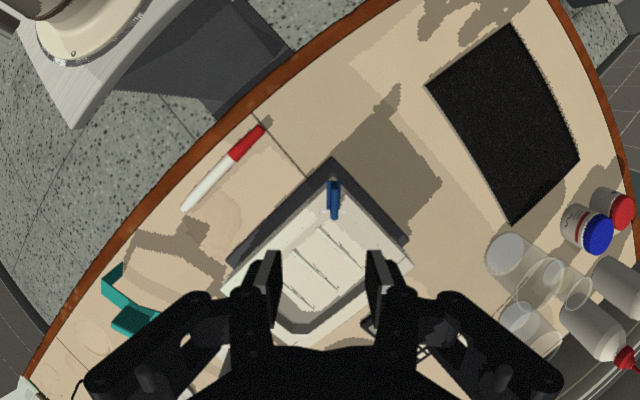

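Wrist view: the blue tab is at (333,200), aligned with the fingers' plane, and nothing stands between the fingers and it.

Call:
{"fn": "servo_tool", "kwargs": {
  "moves": [
    [[0.7,-0.5,1.6],[0,0,0],50],
    [[0,0,0],[0.009,0.012,0.02],50],
    [[0,0,0],[0,0,0.03],50],
    [[0,0,0],[0,0,0.03],50],
    [[0,0,0],[0,0,0.022],50],
    [[0,0,0],[0,0,0],50],
    [[0,0,0],[0,0,0],50]
  ]
}}

```text
time: 13.15
ee_pos: [0.4364, 0.0712, 0.0937]
tcp_rot: [-179.9, -0.0, 139.6]
wrist_force: [0.4, 0.5, 0.2]
opening: 0.0428
grasp_force: 0.0
```

```bash
python3 - <<'E'
from h import *
plan([.437,.071,.097],[180,0,139.5])
E
```

```text
t 13.15 tcp [0.4364 0.0712 0.0937] [-1.7995e+02 -2.0000e-02  1.3955e+02] open 0.0428 F [0.4 0.5 0.2] q [  9. -10. -20.  81.  -0.  50.]
shift(now axes) [-0.0006  0.0003  0.0154] shift(target axes) [-0.0006  0.0002  0.0154] turn [-0.05 -0.02  0.05]
```

Call:
{"fn": "servo_tool", "kwargs": {
  "moves": [
    [[0,0,0],[0,0,0.01],50],
    [[0,0,0],[0,0,0.004],50],
    [[0,0,0],[0,0,0],20],
    [[0,0,0],[0,0,0],0],
    [[0,0,0],[0,0,0],0],
    [[0,0,0],[0,0,0],0],
    [[0,0,0],[0,0,0],0],
    [[0,0,0],[0,0,0],0],
    [[0,0,0],[0,0,0],0]
  ],
  "force": 100
}}

```text
time: 14.05
ee_pos: [0.4359, 0.0708, 0.0792]
tcp_rot: [-179.9, -0.0, 139.5]
wrist_force: [-4.7, -2.6, 4.5]
opening: 0.0045
grasp_force: 98.4
```

Call:
{"fn": "servo_tool", "kwargs": {
  "moves": [
    [[0,1.5,0],[-0.0005,0,-0.0048],0],
    [[0,1.5,0],[-0.0005,0,-0.0048],0],
    [[0,1.5,0],[-0.0005,0,-0.0048],0],
    [[0,1.5,0],[-0.0005,0,-0.0048],0],
    [[0,1.5,0],[-0.0005,0,-0.0048],0],
    [[0,1.5,0],[-0.0005,0,-0.0048],0],
    [[0,1.5,0],[-0.0005,0,-0.0048],0],
    [[0,0,0],[0,0,0],0],
    [[0,0,0],[0,0,0],0]
  ]
}}

```text
time: 14.95
ee_pos: [0.4414, 0.0673, 0.1122]
tcp_rot: [-180.0, -10.5, 139.6]
wrist_force: [-2.1, 1.4, -0.3]
opening: 0.0042
grasp_force: 98.2
```

```bash
python3 - <<'E'
from h import *
o=get_obs(); print(o["wrist_force"],o["torque"],o["tcp_rot"])
for c in ("side","scene"):
    im,d=camera(c)
    if c=="side": cv2.imwrite("pics/s3.png",cv2.resize(im[...,::-1][120:320,240:440],None,fx=3,fy=3))
    for n in ("tray_tab","tray_far","tray_centre"):
        for r in mark_of(n,c)[:1]: print(c,n,round(r["score"],2),w(c,r["xyz"]).round(4))
E
```

```text
[-2.14081049  1.4292189  -0.33548149] [ 0.41516569  0.47553654 -0.13264817] [-179.98415263  -10.51609577  139.56230812]
side tray_tab 0.8 [0.4459 0.0662 0.1271]
side tray_far 0.81 [ 0.5583 -0.0687  0.0763]
side tray_centre 0.65 [0.495  0.006  0.0829]
scene tray_tab 0.79 [0.4426 0.0652 0.1252]
scene tray_far 0.93 [ 0.556  -0.0726  0.0768]
scene tray_centre 0.84 [0.4918 0.0074 0.0806]
```

View pics/s3.png

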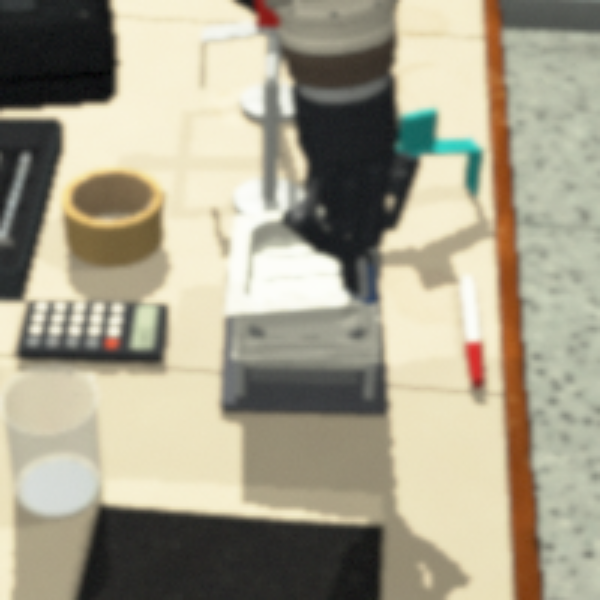

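Side crop: the tab corner at (365,290) is raised about 32 mm, and the far corner at (245,225) is still at its seat (z 0.077). I tilt a little more, then lift.

Call:
{"fn": "servo_tool", "kwargs": {
  "moves": [
    [[0,1.5,0],[-0.0005,0,-0.0048],0],
    [[0,1.5,0],[-0.0005,0,-0.0048],0],
    [[0,1.5,0],[-0.0005,0,-0.0048],0],
    [[0,0,0],[0,0,0],0],
    [[0,0,0],[0.002,0,-0.008],0],
    [[0,0,0],[0.003,0,-0.01],0],
    [[0,0,0],[0.004,0,-0.015],0],
    [[0,0,0],[0.006,0,-0.022],0],
    [[0,0,0],[0.008,0,-0.03],0],
    [[0,0,0],[0.008,0,-0.03],0],
    [[0,0,0],[0,0,0],0]
  ]
}}

```text
time: 16.45
ee_pos: [0.4454, 0.0645, 0.2501]
tcp_rot: [179.8, -14.7, 139.6]
wrist_force: [-0.2, 0.7, 0.2]
opening: 0.0043
grasp_force: 98.3
```

Call:
{"fn": "servo_tool", "kwargs": {
  "moves": [
    [[0,-3,0],[0,0,0],0],
    [[0,-4,0],[0,0,0],0],
    [[0,-4,0],[0,0,0],0],
    [[0,-4,0],[0,0,0],0],
    [[0,0,0],[0,0,0],0],
    [[0,0,0],[0,0,0],0]
  ]
}}

```text
time: 17.05
ee_pos: [0.4441, 0.0648, 0.2455]
tcp_rot: [-180.0, -0.1, 139.6]
wrist_force: [0.1, 0.2, -0.3]
opening: 0.0043
grasp_force: 98.4
```

```bash
python3 - <<'E'
from h import *
plan([.4365,.071,.2],[180,0,139.5])
for c in ("side","scene"):
    im,d=camera(c)
    if c=="side": cv2.imwrite("pics/s4.png",cv2.resize(im[...,::-1][100:380,200:440],None,fx=2,fy=2))
    for n in ("tray_tab","tray_far","tray_centre","hold_down"):
        for r in mark_of(n,c)[:2]: print(c,n,round(r["score"],2),w(c,r["xyz"]).round(4))
E
```

```text
t 17.05 tcp [0.4441 0.0648 0.2455] [-1.7999e+02 -6.0000e-02  1.3962e+02] open 0.0043 F [ 0.1  0.2 -0.3] q [ 8. -8. -1. 97.  0. 49.]
shift(now axes) [ 0.0097 -0.0002  0.0642] shift(target axes) [ 0.0098 -0.0002  0.0642] turn [-0.01 -0.06  0.12]
side tray_tab 0.8 [0.4479 0.0672 0.2614]
side tray_tab 0.6 [ 0.5    -0.0011  0.217 ]
side tray_far 0.32 [0.6668 0.0191 0.0007]
side tray_centre 0.65 [ 0.4991 -0.0009  0.2313]
side hold_down 0.92 [ 0.545  -0.2768  0.1473]
side hold_down 0.63 [ 0.4023 -0.1997  0.0657]
scene tray_tab 0.86 [0.4444 0.0668 0.2585]
scene tray_far 0.8 [ 0.5635 -0.0784  0.2431]
scene tray_far 0.16 [ 0.54   -0.2814  0.1488]
scene tray_centre 0.95 [0.5003 0.0015 0.2299]
scene tray_centre 0.7 [0.5183 0.2882 0.0162]
scene hold_down 0.8 [ 0.3972 -0.2086  0.0677]
scene hold_down 0.63 [ 0.5441 -0.2786  0.149 ]
```

View pics/s4.png

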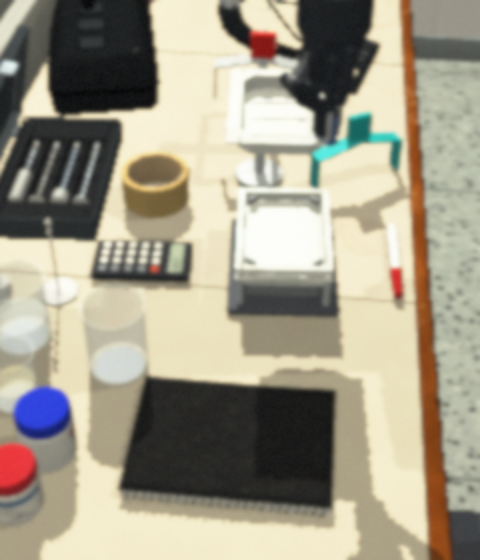

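The tray came away clean, level and whole, with its rim around crop (275,110). The second tray stays in the stack at (285,235), and the hold-down still hangs at (262,45). I carry the tray to the notebook at (235,440).

Call:
{"fn": "servo_tool", "kwargs": {
  "moves": [
    [[0,0,0],[0.008,0.011,0],0],
    [[0,0,0],[0.018,0.024,0],0],
    [[0,0,0],[0.02,0.027,0],0],
    [[0,0,0],[0.02,0.027,0],0],
    [[0,0,0],[0.02,0.027,0],0],
    [[0,0,0],[0.02,0.027,0],0],
    [[0,0,0],[0.02,0.027,0],0],
    [[0,0,0],[0.02,0.027,0],0],
    [[0,0,0],[0.016,0.022,0],0],
    [[0,0,0],[0.01,0.013,0],0],
    [[0,0,0],[0,0,0],0]
  ]
}}

```text
time: 18.65
ee_pos: [0.4634, 0.3546, 0.2439]
tcp_rot: [-179.9, -0.1, 139.7]
wrist_force: [-0.9, -0.1, 0.5]
opening: 0.0044
grasp_force: 98.3
```

Call:
{"fn": "servo_tool", "kwargs": {
  "moves": [
    [[0,0,0],[0,0,0.01],0],
    [[0,0,0],[0,0,0.02],0],
    [[0,0,0],[0,0,0.02],0],
    [[0,0,0],[0,0,0.02],0],
    [[0,0,0],[0,0,0.01],0],
    [[0,0,0],[0,0,0],0],
    [[0,0,0],[0,0,0],0],
    [[0,0,0],[0,0,0],0]
  ]
}}

```text
time: 19.45
ee_pos: [0.4642, 0.3526, 0.166]
tcp_rot: [180.0, -0.0, 139.6]
wrist_force: [-0.5, 0.6, 0.0]
opening: 0.0042
grasp_force: 98.3
```

```bash
python3 - <<'E'
from h import *
plan([.463,.353,.16],[180,0,139.5])
for c in ("side","scene"):
    im,d=camera(c)
    if c=="side": cv2.imwrite("pics/s5.png",cv2.resize(im[...,::-1][60:380,200:440],None,fx=1.8,fy=1.8))
    for n in ("tray_tab","tray_far","tray_centre","notebook_top","hold_down"):
        for r in mark_of(n,c)[:2]: print(c,n,round(r["score"],2),w(c,r["xyz"]).round(4))
E
```

```text
t 19.45 tcp [0.4642 0.3526 0.166 ] [ 1.7996e+02 -1.0000e-02  1.3955e+02] open 0.0042 F [-0.5  0.6  0. ] q [37.  9.  7. 88.  0. 78.]
shift(now axes) [ 0.0011 -0.0005  0.0247] shift(target axes) [ 0.0011 -0.0005  0.0247] turn [ 0.04 -0.01  0.05]
side tray_tab 0.75 [0.4663 0.3554 0.1827]
side tray_far 0.67 [0.5814 0.2138 0.1624]
side tray_centre 0.81 [0.5212 0.2866 0.1509]
side notebook_top 0.92 [0.5234 0.2945 0.02  ]
scene tray_tab 0.9 [0.4657 0.3563 0.1803]
scene tray_far 0.74 [0.5815 0.2067 0.1634]
scene tray_centre 0.66 [0.5178 0.2904 0.1486]
scene notebook_top 0.75 [0.5212 0.2879 0.0163]
scene hold_down 0.86 [ 0.3961 -0.208   0.0718]
scene hold_down 0.57 [ 0.5424 -0.283   0.1486]
```

View pics/s5.png

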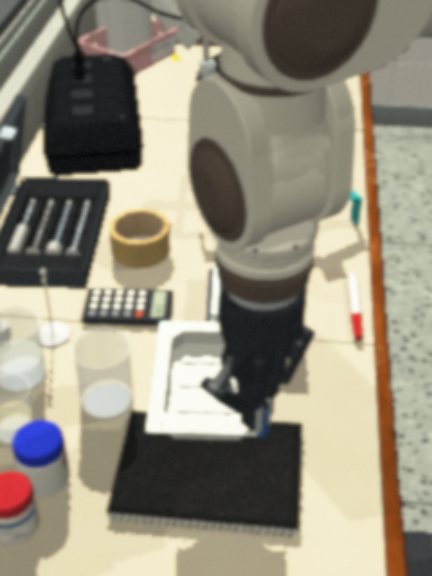

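The tray, around crop (200,380), is level and 13 cm above the notebook at (210,470). Its centre is within a few mm of the notebook's, and it is still.

```bash
python3 -c "
from workcell import *
print(job_done())"
```

```text
the job is handed in; nothing more can be done
None
```

I handed the job in at about 19.6 s: the hold-down hangs on the bar, the top tray was peeled off tab corner first, and it is held level about 13 cm above the centre of the notebook (no verdict was returned).

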